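Clamp the wooden test block with the ratchet knob

TASK

Take the wooden test block out of the orange tray and stand it upright, square and centred, on the ratchet clamp between the moving jaw and the black sprung jaw, its long side along the clamp. Then wind the bar knob clockwise until the pawl has dropped into the tooth at which the white pointer aims at the red marker, not a tooth more or less, so that the block is pressed into the sprung jaw when you let go. Do not shift or knock over anything else on the bench.

Things in the scene. Friction and masses are not known exactly. Their poses are not given: they have to be found in the camera images.
- clamp: ratchet clamp fixed on the bench: grey plate 180 (own x) x 336 (own y) x 12 mm; origin at the centre of its underside on the bench, z up. Along own y: knob and 120 mm steel ratchet wheel (vertical axis at x 0, y -70; wheel top 45 mm up; orange pawl on its +x side), blue moving jaw, the block's place on the plate, black sprung jaw before a blue end wall. The gap is open on top and at both x sides
- jaw_face (a point): middle of the moving jaw's face, 38 mm above the bench, clamp x 0, y +15 mm plus 10 mm per rad of ratchet (it moves to +y as the knob is wound clockwise); axes as the clamp's. Jaw 60 mm wide (x), from 14 to 62 mm above the bench
- pad_face (a point): middle of the black sprung jaw's face, 38 mm above the bench, clamp x 0, y +107 mm when not pressed; axes as the clamp's; same size as the moving jaw
- bed (a point): the middle of the empty gap with the wheel fully back, on the plate's upper face (12 mm above the bench): clamp x 0, y +61 mm; axes as the clamp's
- ratchet (a joint): angle of wheel and knob, rad; grows clockwise seen from above. The pawl catches every 24 degrees: at 0, 0.419, 0.838 .. 2.932. Let go, a return spring (0.06 to 0.13 N m, about 0.2 with the block pressed) turns the wheel back on to the last tooth passed, where the pawl holds it: a tooth too far cannot be undone with the knob. The pawl has dropped when the wheel is at or just past the tooth
- pawl (a joint): angle of the orange sprung pawl in rad; 0 = dropped fully between two teeth, up to about 0.2 as it rides over a tooth
- pad (a joint): travel of the black sprung jaw in m: 0 = not pressed, grows up to 0.020 as the block is pressed into it; spring 400 N/m with 1.6 N at 0
- knob_grip (a point): grip point of the black bar knob on the wheel's axis, 73 mm above the bench; the bar is 74 mm long (point x axis), 18 mm wide (point y axis), from 55 to 91 mm above the bench, on a 16 mm hub; the wheel and pointer below it reach 50 mm. The point's +x axis points the way the white pointer does
- pointer_aim (a point): the point the white pointer (under one end of the bar) aims at: 80 mm from the wheel's axis, on the circle where the markers stand; turns with the wheel
- marker_red: red marker post, 20 mm across, 32 mm tall, fixed on the clamp's plate 80 mm from the wheel's axis; origin at its foot's centre, 12 mm above the bench. The three markers stand where the pointer aims when the pawl has caught at 1.676, 2.094 and 2.513 rad; which colour stands where changes
- marker_yellow: yellow marker post, same shape and circle, not wanted
- marker_green: green marker post, same shape and circle, not wanted
- tray: orange open tray fixed on the bench, 250 (own x) x 330 (own y) mm, walls 5 mm thick and 30 mm high, floor 5 mm thick; holds the three blocks, the jar and the beaker; origin at the centre of its underside
- wood_centre (a point): centre of the brown wooden test block with a dark band round its middle: 44 (own x) x 80 (own y) x 50 mm high (own z), 0.1 to 0.2 kg, standing on the tray's floor
- aluminium_centre (a point): centre of the bare aluminium block, same size, not wanted
- blue_centre (a point): centre of the blue plastic block, same size, not wanted
- jar: squat brown glass jar with a red lid, 52 mm across, 70 mm tall, standing in the tray
- beaker: small glass beaker, 60 mm across, 68 mm tall, standing in the tray
- white_bottle: white plastic bottle with a blue cap, 56 mm across, 150 mm tall, on the bench beside the work
- brown_bottle: brown glass bottle with a paper label and black cap, 56 mm across, 160 mm tall, on the bench beyond the work
- flask: green glass conical flask, 68 mm across the foot, 85 mm tall, on the bench just behind the clamp (on its +x side)
- spatula: spatula 170 mm long lying on the bench beside the work
Things that resemble listed ones, but are neither listed nor needed, are in the scene too. What is shaped like the part that bears wood_centre but pink or purple is not meant.

How it is judged:
On the way, in this order (a step that is already met when the one before it is completed fails the run):
1. the wooden block stands upright on the clamp's plate between the open jaws (x of wood_centre in the frame of clamp between -0.02 and 0.02 m and y of wood_centre in the frame of clamp between 0.05 and 0.085 m and z of wood_centre in the frame of clamp between 0.03 and 0.044 m and angle between wood_centre's own z axis and vertical below 0.1 rad), for 0.2 s.
2. the wheel is wound so that the pointer aims at the red marker with the pawl dropped (horizontal distance between pointer_aim and marker_red below 0.01 m and value of joint pawl below 0.05 rad), for 0.1 s.
At the end, for the whole second after the job is handed in: Block upright and square (0.1 rad) on the plate, within 15 mm of the clamp's centre line, between the jaws, pressed 3 mm or more into the sprung jaw; pointer within 10 mm of the red marker's centre, pawl dropped (under 0.05 rad), wheel at rest (all of step 2 and x of wood_centre in the frame of clamp between -0.015 and 0.015 m and z of wood_centre in the frame of clamp between 0.03 and 0.044 m and y of wood_centre in the frame of clamp between 0.06 and 0.09 m and angle between wood_centre's own z axis and vertical below 0.1 rad and angle between the y axis of wood_centre and the y axis of clamp, either way round below 0.1 rad and value of joint pad above 0.003 m and velocity of joint ratchet between -0.1 and 0.1 rad/s); the robot touches nothing.
It fails at once if the aluminium or the blue block is shifted by more than 30 mm or knocked over (distance of any of aluminium_centre, blue_centre from where it was at the start of the episode above 0.03 m or angle between any of aluminium_centre, blue_centre's own z axis and vertical above 0.5 rad).
It fails at once if the jar or the beaker is shifted by more than 30 mm or knocked over (distance of any of jar, beaker from where it was at the start of the episode above 0.03 m or angle between any of jar, beaker's own z axis and vertical above 0.5 rad).
It fails at once if a bottle is shifted by more than 30 mm or knocked over (distance of any of white_bottle, brown_bottle from where it was at the start of the episode above 0.03 m or angle between any of white_bottle, brown_bottle's own z axis and vertical above 0.5 rad).
It fails at once if the flask is shifted by more than 30 mm or knocked over (distance of flask from where it was at the start of the episode above 0.03 m or angle between flask's own z axis and vertical above 0.5 rad).
It fails at once if the spatula is shifted by more than 30 mm (distance of spatula from where it was at the start of the episode above 0.03 m).
It also fails if it takes over 72 s, if anything falls off the work surface, if the arm or the gripper's body presses on something with over 40 N, if the wrist force passes 120 N, or if a joint passes its speed limit or range.

ROBOT

A 6-joint arm with a two-finger parallel gripper is mounted at the origin on the work surface. World frame = base frame: x ahead of the robot, y to its left, z up, the work surface at z = 0. Lengths are in m, angles in rad, forces in N, time in s.
With the tool pointing down it reaches from about 0.3 to 0.85 m from the base axis. Payload 4.2 kg.
Tool frame: the origin (TCP) lies midway between the tips of the shut fingers; the grasp point (between the pads) lies 19 mm behind it (arm.grip_point_offset is the distance from the TCP to the grasp point, in m); z points along the fingers, y is the direction in which the jaws open and shut (so a half turn about z gives the same grasp; the last joint's range is limited). The gripper opens to 91 mm and grips with 3 to 60 N. Pads are 32 mm wide; open, the fingers measure 118 mm over their backs; the gripper's body (76 mm by 178 mm) begins 60 mm behind the grasp point.
Start: joints at [1.245, 0.32, 1.565, -0, 1.257, -0.02], TCP at [0.173, 0.548, 0.214] pointing down, gripper open.
Joint ranges: [-3.11, 3.11], [-0.84, 2.01], [0.21, 2.61], [-1.34, 4.49], [0.05, 2.63], [-2.56, 2.56]. Speed limits (rad/s): [2.57, 2.57, 3.14, 3.14, 3.14, 3.14].

INTERFACE

Orientations are given as a unit quaternion [x, y, z, w].
In Python, from rig import arm gives the robot as it stands.
- The arm moves only by the tool arm_command, never from a script. Its arguments are lists of equal length, an entry for each row: "translation": the shift along the tool's x, y, z in mm, a list of three; "dr": the turn, a rotation vector about the tool's x, y, z in degrees, a list of three. In form: {"translation": [[dx, dy, dz], ...], "dr": [[rx, ry, rz], ...]}. A call has 1 to 10 rows; each row is the pose to reach, as a shift and turn from the pose commanded when the call began, along the tool's axes at that moment; what a row does not reach only later rows make up. A row lasts 1/10 s, in which the tool goes at most 50 mm and 8.59 degrees, less where a joint would pass 70% of its speed; a pose out of reach is approached as far as the arm can. A call with a gripper value outside its range is refused whole. "jaw" is the gripper's target within -1 to 1 (fully open at 1, half-way at 0, shut at -1), set as the call begins (left out, the last holds). The fingers move at their own pace and stop on an object; "force" is the grip in N (left out, the last holds). Time passes only in rows, so rows that repeat a pose let the fingers close. It gives the time, the measured TCP pose, the force and the opening at its end, in the units of the state.
- arm.sense(): the state, without advancing time (a new reading comes with each control period).
- arm.capture(name): name is "side" or "top" or "wrist"; returns a dict with "color" (480x640x3 uint8, red, green, blue), "vertical_fov" (degrees; the focal length in pixels is half the picture's height over the tangent of half this angle, whatever the lens; pixels are square), "cx", "cy" (the principal point, pixels), "D" ([k1, k2, p1, p2, k3] as OpenCV has them; the pictures are not rectified), "pose" (4x4, takes a point from camera to world coordinates). Camera axes: x right, y up, looking along -z (the intrinsics and any distortion apply to the point x, -y, -z); pixel columns grow to the right and rows downward; lengths in m; the calibration is good to about 2 mm. A picture is of the moment at which its call begins. There is no depth.
- arm.finish_job(): hands the job in, once; it reports no verdict.
The state is a dict: "time": time; "joint_pos": joint angles; "dq": joint speeds; "joint_torque": joint torques, N m; "ee_pos": TCP position; "ee_rot": TCP orientation; "contact_force": force on the tool from outside, world axes, zero at the start; "moment": the same for the moment, N m; "width": opening from 0.0 (shut) to 1.0 (fully open).
Only numpy, scipy, OpenCV 4.12 (cv2) and the standard library are available. Lean on these libraries where they do the work, as an engineer would, in place of code of your own. Each camera call takes 0.05 s, during which the arm holds its last target.

## Working session

There is one attempt and no reset: what is moved stays moved. The work goes in short steps, Python scripts to look and compute and a tool call to move; the robot and the scene stay as the last step left them, time stands still between calls to the robot, and variables do not carry over. Pictures are saved under pics/ and viewed, and the job is handed in when it is done.

Besides the shell and the picture viewer there is one more tool, called after "Call:" by a JSON object that holds its "op" and its "data". arm_command: Moves the arm, as the interface text tells. Its arguments: {"type":"object","properties":{"translation":{"type":"array","items":{"type":"array","items":{"type":"number"}}},"dr":{"type":"array","items":{"type":"array","items":{"type":"number"}}},"jaw":{"type":"number"},"force":{"type":"number"}},"required":["translation","dr"]}

```bash
ls; mkdir -p pics; cat > h.py <<'E'
import numpy as np, cv2, pickle, math
from rig import arm
def snap(name, fn):
    c=arm.capture(name); cv2.imwrite('pics/'+fn+'.png', c['color'][:,:,::-1]); pickle.dump(c,open('pics/'+fn+'.pkl','wb')); return c
def load(fn): return pickle.load(open('pics/'+fn+'.pkl','rb'))
def K(c):
    f=240/math.tan(math.radians(c['vertical_fov'])/2)
    return np.array([[f,0,c['cx']],[0,f,c['cy']],[0,0,1.]])
def ray(c,uv):
    p=cv2.undistortPoints(np.array([[uv]],float),K(c),np.array(c['D'],float))[0,0]
    P=np.array(c['pose']); d=P[:3,:3]@np.array([p[0],-p[1],-1.]); return P[:3,3],d
def onz(c,uv,z):
    o,d=ray(c,uv); return o+d*(z-o[2])/d[2]
def proj(c,X):
    P=np.array(c['pose']); q=P[:3,:3].T@(np.array(X,float)-P[:3,3]); q=np.array([q[0],-q[1],-q[2]])
    return cv2.projectPoints(q.reshape(1,1,3),np.zeros(3),np.zeros(3),K(c),np.array(c['D'],float))[0][0,0]
E
python3 - <<'E'
from h import *
print(arm.sense())
for n in ['top','side','wrist']:
    c=snap(n,n+'0'); print(n,c['vertical_fov'],c['cx'],c['cy'],c['D'],np.round(c['pose'],3).tolist())
E
```

```text
pics
{'time': 0.0, 'joint_pos': array([ 1.24501115e+00,  3.20277576e-01,  1.56568475e+00, -5.89636431e-05,
        1.25739962e+00, -1.99932916e-02]), 'dq': array([-0.00048952,  0.00091087, -0.00173408,  0.00113742, -0.00176224,
       -0.00026702]), 'joint_torque': array([ 7.60489529e-04, -4.12457585e+01, -2.31973600e+01,  7.26847770e-02,
        4.56997321e-02, -1.29340501e-04]), 'ee_pos': array([0.17295203, 0.54783428, 0.2131263 ]), 'ee_rot': array([ 1.52291861e-01,  9.88335169e-01, -8.76282472e-04, -1.24565471e-04]), 'contact_force': array([-0.21150623, -0.03577384,  0.0780692 ]), 'moment': array([ 0.02767428, -0.07919371,  0.00245928]), 'width': 1.0002129298050106}
top 48.85693368959355 323.56884385880284 237.10636905617022 [-0.16187798  0.          0.          0.          0.        ] [[0.021, 0.994, -0.106, 0.358], [-1.0, 0.023, 0.019, 0.022], [0.022, 0.105, 0.994, 1.412], [0.0, 0.0, 0.0, 1.0]]
side 47.77916940462114 320.21234136508656 228.67977275580847 [-0.08774528  0.          0.          0.          0.        ] [[0.988, 0.09, -0.125, 0.327], [-0.154, 0.594, -0.789, -1.103], [0.003, 0.799, 0.601, 0.905], [0.0, 0.0, 0.0, 1.0]]
wrist 62.562220765019795 317.66003880426894 237.83676380904078 [-0.08200671  0.          0.          0.          0.        ] [[0.301, -0.911, -0.282, 0.091], [0.954, 0.287, 0.09, 0.574], [-0.001, -0.296, 0.955, 0.384], [0.0, 0.0, 0.0, 1.0]]
```

View pics/top0.png

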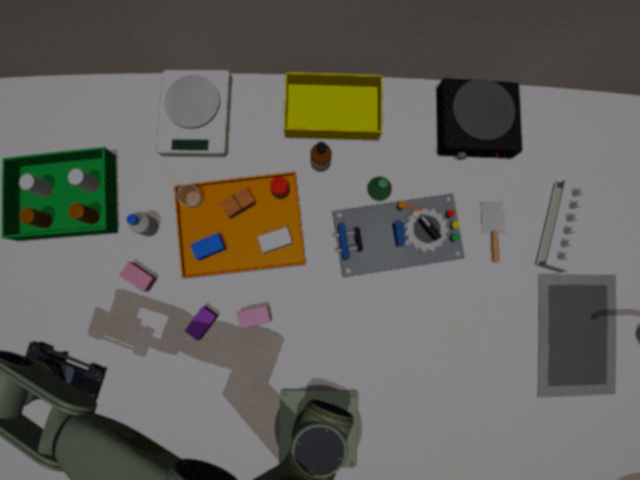

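View pics/side0.png

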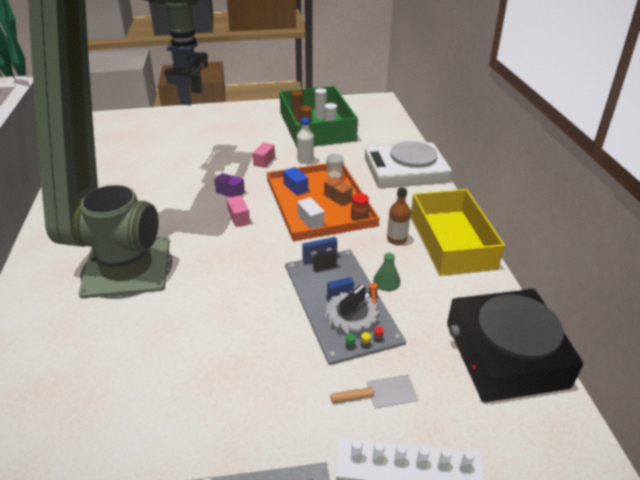

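View pics/wrist0.png

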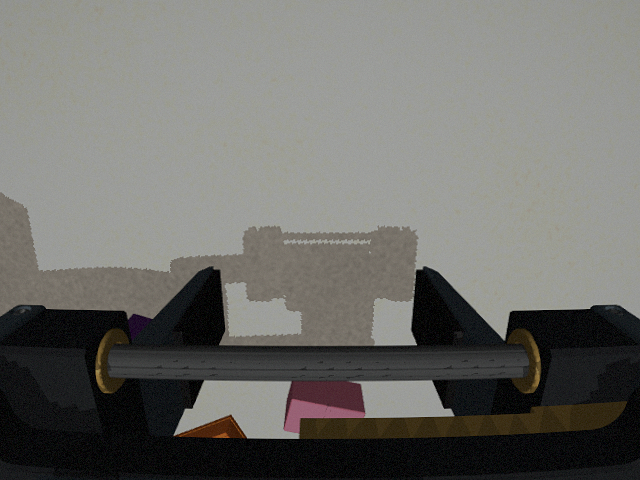

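The top picture shows the tray at about (240,225), with the brown block at (238,203), aluminium at (275,239), blue at (208,246), jar (280,186) and beaker (190,196). Pink and purple decoys are at (137,276), (254,316) and (202,323). The clamp is at (398,235), with markers red (450,213), yellow (453,225) and green (455,238). Candidates for the wanted block are those six; I choose the brown banded one at (238,203) and check it in a close crop.

```bash
python3 - <<'E'
from h import *
c=load('top0')['color'][:,:,::-1]
a=cv2.resize(c[160:285,165:315],(800,600*125//112)[:1]+(667,),interpolation=cv2.INTER_CUBIC)
cv2.imwrite('pics/ctray.png',cv2.resize(c[165:280,165:315],(780,598),interpolation=cv2.INTER_CUBIC))
cv2.imwrite('pics/cclamp.png',cv2.resize(c[175:285,325:475],(780,572),interpolation=cv2.INTER_CUBIC))
s=load('side0')['color'][:,:,::-1]
cv2.imwrite('pics/cside.png',cv2.resize(s[150:370,260:420],(436,600),interpolation=cv2.INTER_CUBIC))
E
```

```text
(no output)
```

View pics/ctray.png

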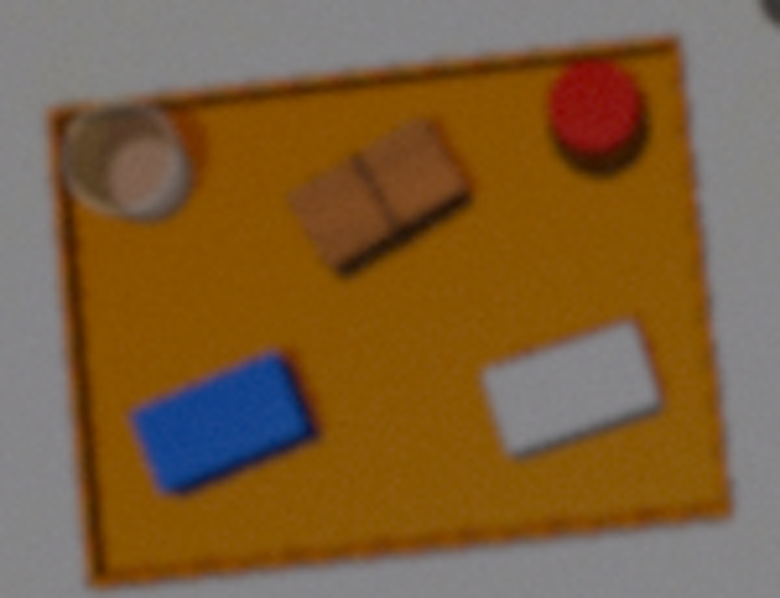

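View pics/cclamp.png

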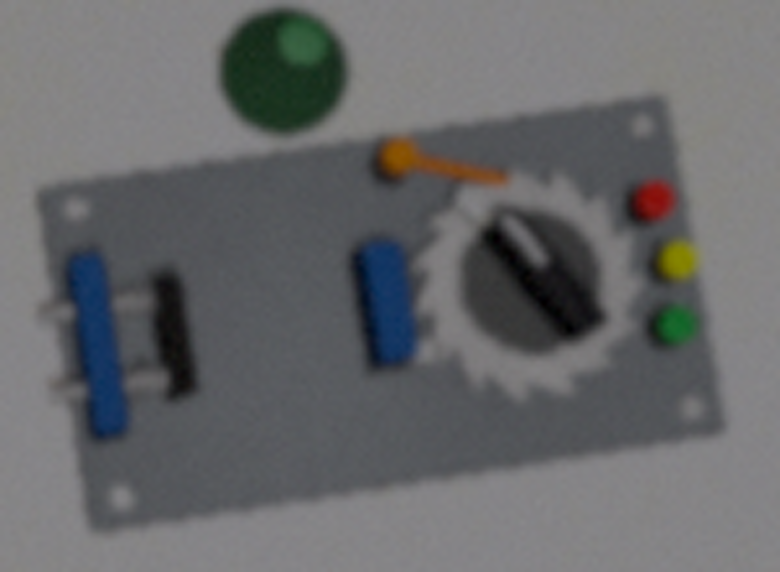

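View pics/cside.png

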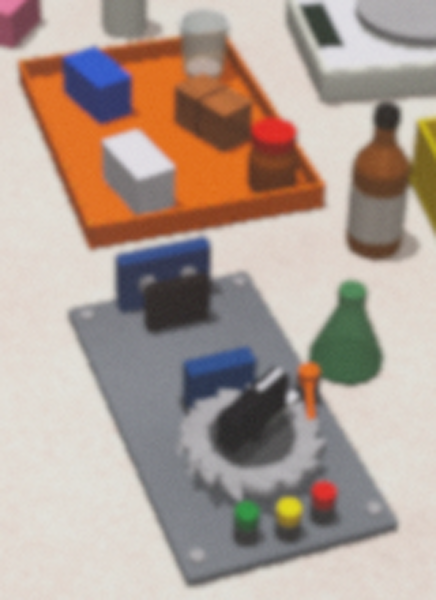

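The close crops confirm it: the brown block with a dark band is at crop (380,195), clear of its neighbours. On the clamp, the white pointer lies up-left of the axis and red is the first marker clockwise. Now I measure.

```bash
cat > m.py <<'E'
from h import *
def hsv(c): return cv2.cvtColor(c['color'],cv2.COLOR_RGB2HSV)
def blob(c,lo,hi,roi,big=True):
    m=cv2.inRange(hsv(c),np.array(lo),np.array(hi)); z=np.zeros_like(m); x0,y0,x1,y1=roi; z[y0:y1,x0:x1]=m[y0:y1,x0:x1]
    cs=cv2.findContours(z,cv2.RETR_EXTERNAL,cv2.CHAIN_APPROX_NONE)[0]
    return max(cs,key=cv2.contourArea),z
E
python3 - <<'E'
from m import *
c=load('top0'); H=hsv(c)
for p in [(230,205),(245,198),(241,210),(280,186),(360,260),(450,213),(453,225),(455,238),(345,240),(400,235),(300,280),(238,215),(427,215),(405,205)]: print(p,H[p[1],p[0]])
E
```

```text
(230, 205) [ 14 189 123]
(245, 198) [ 13 188 122]
(241, 210) [ 12 182  42]
(280, 186) [  1 218 137]
(360, 260) [107  19  92]
(450, 213) [  1 238 135]
(453, 225) [ 29 255 118]
(455, 238) [ 69 208 103]
(345, 240) [107 200  93]
(400, 235) [107 198  98]
(300, 280) [135   4 134]
(238, 215) [ 18 246 112]
(427, 215) [ 0  6 87]
(405, 205) [ 15 195 123]
```

```bash
cat > clampm.py <<'E'
from m import *
def rectcenter(c,cnt,z):
    pts=np.array([onz(c,p[0],z)[:2] for p in cnt])*1000
    r=cv2.minAreaRect(pts.astype(np.float32)); return r
if __name__=='__main__':
  c=load('top0')
  cnt,_=blob(c,(95,9,60),(125,60,118),(325,180,475,285))
  r=rectcenter(c,cnt,0.012); print('plate',r, cv2.boxPoints(r).tolist())
  for n,lo,hi,roi,z in [('red',(0,150,80),(6,255,255),(435,200,470,250),.044),('yel',(25,150,80),(34,255,255),(435,200,470,250),.044),('grn',(55,120,60),(80,255,255),(435,200,470,250),.044)]:
    cnt,m=blob(c,lo,hi,roi); (u,v),rad=cv2.minEnclosingCircle(cnt); M=cv2.moments(m,True); uv=(M['m10']/M['m00'],M['m01']/M['m00']); print(n,np.round(uv,1),rad,np.round(onz(c,uv,z)*1000,1))
  cnt,m=blob(c,(8,150,70),(15,215,200),(215,180,262,222)); r=rectcenter(c,cnt,0.055); print('wood',r,len(cnt))
  for n,roi in [('jaw',(385,210,412,255)),('wall',(332,215,352,265))]:
    cnt,m=blob(c,(100,120,50),(115,255,255),roi); print(n,rectcenter(c,cnt,.062))
  # wood in side
E
python3 clampm.py
```

```text
plate ((518.7658081054688, -207.43212890625), (182.32516479492188, 336.2994079589844), 9.47089958190918) [[401.1773681640625, -56.574913024902344], [456.5142822265625, -388.29034423828125], [636.354248046875, -358.2893371582031], [581.017333984375, -26.57391357421875]]
red [450.4 213. ] 3.3580024242401123 [ 575.6 -340.5   44. ]
yel [454.8 224.8] 3.3090341091156006 [ 544.4 -352.1   44. ]
grn [454.6 237.1] 3.4242265224456787 [ 511.6 -351.6   44. ]
wood ((589.2107543945312, 223.03390502929688), (44.32640838623047, 79.96711730957031), 32.75790023803711) 77
jaw ((518.0353393554688, -200.56044006347656), (60.27493667602539, 21.15911102294922), 10.42997932434082)
wall ((492.7074890136719, -54.868255615234375), (89.76603698730469, 18.265596389770508), 9.060462951660156)
```

Measured sizes match those given: plate 182x336, block 44.3x80, jaw 60. Next, a side-view cross-check and the hover move numbers.

```bash
cat > mv.py <<'E'
from h import *
from scipy.spatial.transform import Rotation as R
def rel(x,y,z,yaw):
    """target TCP mm, tool y yaw deg, tool down -> translation (mm), rotvec(deg) in present tool frame"""
    s=arm.sense(); r=R.from_quat(s['ee_rot']); p=s['ee_pos']*1000
    a=math.radians(yaw); ty=np.array([math.cos(a),math.sin(a),0]); tz=np.array([0,0,-1.]); tx=np.cross(ty,tz)
    T=R.from_matrix(np.column_stack([tx,ty,tz]))
    print('now',np.round(p,1),'yaw',np.round(np.degrees(np.arctan2(*r.as_matrix()[1::-1,1])),2),'q6',round(s['joint_pos'][5],2),'w',round(s['width'],3),'F',np.round(s['contact_force'],1),'t',round(s['time'],2))
    print('translation',np.round(r.inv().apply(np.array([x,y,z])-p),1).tolist(),'dr',np.round((r.inv()*T).as_rotvec(degrees=True),2).tolist())
E
python3 - <<'E'
from m import *
from clampm import rectcenter
from mv import rel
c=load('side0'); 
for n,X in [('wood top c',(.5892,.2230,.055)),('red',(.5756,-.3405,.044)),('plate c0',(.4012,-.0566,.012)),('plate c1',(.4565,-.3883,.012)),('c2',(.6364,-.3583,.012)),('c3',(.581,-.0266,.012))]: print(n,proj(c,X).round(1))
s=c['color'][:,:,::-1].copy()
w=np.radians(32.76)
for sx in(-22,22):
  for sy in(-40,40):
    X=np.array([589.2+sx*np.cos(w)-sy*np.sin(w),223+sx*np.sin(w)+sy*np.cos(w),55])/1000
    cv2.circle(s,tuple(int(v*16) for v in proj(c,X)),16,(0,255,0),-1,shift=4)
for X in [(.4012,-.0566,.012),(.4565,-.3883,.012),(.6364,-.3583,.012),(.581,-.0266,.012),(.5756,-.3405,.044),(.5303,-.2765,.091)]: cv2.circle(s,tuple(int(v*16) for v in proj(c,X)),16,(255,0,255),-1,shift=4)
cv2.imwrite('pics/chk.png',cv2.resize(s[150:370,260:420],(436,600),interpolation=cv2.INTER_CUBIC))
rel(589,223,200,32.76)
E
```

```text
wood top c [338.  183.7]
red [379.1 328.5]
plate c0 [284.4 262.4]
plate c1 [327.5 362.6]
c2 [407.4 341.4]
c3 [351.7 248.3]
now [173.  548.  213.3] yaw 72.48 q6 -0.02 w 1.004 F [ 0.6 -0.  -0.2] t 0.15
translation [-494.5, -184.6, 13.6] dr [-0.07, 0.03, 39.72]
```

View pics/chk.png

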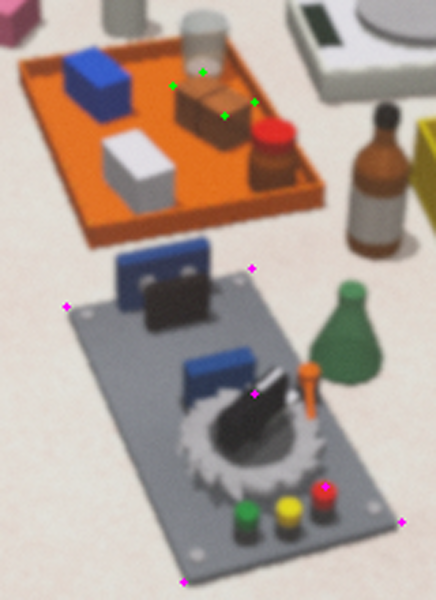

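The side view agrees to about 1 px (roughly 3 mm). I move to hover over the wooden block with the jaws narrowed.

Call:
{"op": "arm_command", "data": {"translation": [[-494, -185, 13], [-494, -185, 13], [-494, -185, 13], [-494, -185, 13], [-494, -185, 13], [-494, -185, 13], [-494, -185, 13], [-494, -185, 13], [-494, -185, 13], [-494, -185, 13]], "dr": [[0, 0, 40], [0, 0, 40], [0, 0, 40], [0, 0, 40], [0, 0, 40], [0, 0, 40], [0, 0, 40], [0, 0, 40], [0, 0, 40], [0, 0, 40]], "jaw": 0.4}}

```text
time: 1.15
ee_pos: [0.568, 0.2386, 0.2013]
ee_rot: [0.481, 0.877, -0.0, -0.0]
contact_force: [-0.2, 0.2, -0.6]
width: 0.701
```

```bash
python3 - <<'E'
from mv import *
rel(589,223,200,32.76)
E
```

```text
now [568.  238.6 201.3] yaw 32.46 q6 -0.19 w 0.701 F [-0.2  0.2 -0.6] t 1.15
translation [-24.5, 9.4, 1.3] dr [-0.02, -0.02, -0.3]
```

Call:
{"op": "arm_command", "data": {"translation": [[-24, 9, 0], [-24, 9, 0], [-24, 9, 0], [-24, 9, 0]], "dr": [[0, 0, 0], [0, 0, 0], [0, 0, 0], [0, 0, 0]]}}

```text
time: 1.55
ee_pos: [0.5862, 0.2256, 0.2015]
ee_rot: [0.481, 0.877, -0.0, -0.0]
contact_force: [-0.4, 0.4, 0.0]
width: 0.7
```

```bash
python3 - <<'E'
from mv import *
c=snap('wrist','w1')
rel(589,223,200,32.76)
print(np.round(c['pose'],3)); print(proj(c,(.5892,.2230,.055)))
s=c['color'][:,:,::-1].copy()
w=np.radians(32.76)
for sx in(-22,22):
  for sy in(-40,40):
    X=np.array([589.2+sx*np.cos(w)-sy*np.sin(w),223+sx*np.sin(w)+sy*np.cos(w),55])/1000
    cv2.circle(s,tuple(int(v) for v in proj(c,X)),3,(0,255,0),-1)
cv2.imwrite('pics/w1b.png',s)
E
```

```text
now [586.1 225.8 201.7] yaw 32.56 q6 -0.22 w 0.698 F [-0.  -0.6  0.5] t 1.6
translation [-3.9, 0.9, 1.7] dr [-0.02, -0.03, -0.2]
[[ 0.843 -0.514 -0.158  0.539]
 [ 0.538  0.805  0.249  0.297]
 [-0.001 -0.295  0.955  0.372]
 [ 0.     0.     0.     1.   ]]
[320.54899995 228.22534637]
```

View pics/w1b.png

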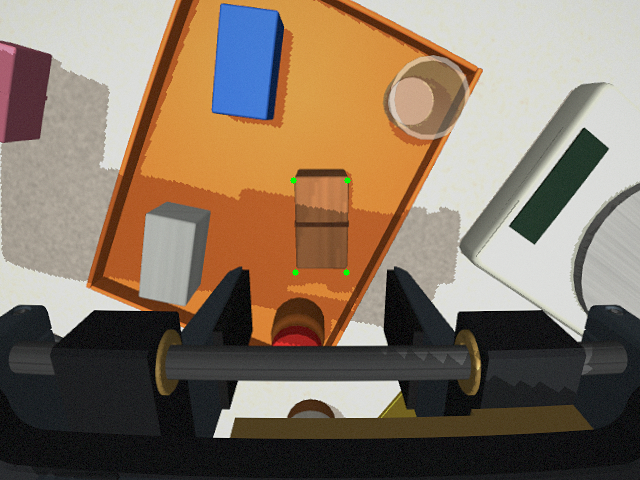

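The wrist view shows the block top spanning (296,178)-(348,268), well separated from the jar at (298,320). That is about 3 px off the prediction along its length, so I measure it from the wrist and will measure the clamp the same way so bias cancels.

```bash
python3 - <<'E'
from clampm import *
c=load('w1'); H=hsv(c)
for p in [(320,200),(320,250),(320,172),(280,200),(280,250),(360,200),(320,223),(360,260)]: print(p,H[p[1],p[0]])
E
```

```text
(320, 200) [ 13 154 196]
(320, 250) [ 13 155 133]
(320, 172) [ 13 168  73]
(280, 200) [ 11 196 185]
(280, 250) [ 12 205 180]
(360, 200) [ 15 186 219]
(320, 223) [ 11 159  74]
(360, 260) [ 11 201 181]
```

```bash
python3 - <<'E'
from clampm import *
from mv import rel
c=load('w1')
cnt,m=blob(c,(8,100,110),(17,178,255),(285,150,362,290))
m=cv2.morphologyEx(m,cv2.MORPH_CLOSE,np.ones((9,9))); m=cv2.morphologyEx(m,cv2.MORPH_OPEN,np.ones((5,5)))
cnt=max(cv2.findContours(m,cv2.RETR_EXTERNAL,cv2.CHAIN_APPROX_NONE)[0],key=cv2.contourArea)
print(cv2.minAreaRect(cnt)); r=rectcenter(c,cnt,.055); print(r)
rel(*r[0],19,r[2] if r[1][0]<r[1][1] else r[2]-90)
E
```

```text
((322.4999694824219, 208.49996948242188), (74.99998474121094, 116.99998474121094), -0.0)
((581.5569458007812, 235.78848266601562), (59.513938903808594, 100.0567398071289), 31.290435791015625)
now [586.1 225.8 201.7] yaw 32.56 q6 -0.22 w 0.698 F [-0.  -0.6  0.5] t 1.6
translation [10.8, 1.6, 182.7] dr [-0.02, -0.03, 1.27]
```

The mask leaked (59x100 is not 44x80), so I reject it and read the corners in a close crop.

```bash
python3 - <<'E'
from h import *
c=load('w1')['color'][:,:,::-1]
cv2.imwrite('pics/w1z.png',cv2.resize(c[160:280,280:365],(425,600),interpolation=cv2.INTER_CUBIC))
E
```

```text
(no output)
```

View pics/w1z.png

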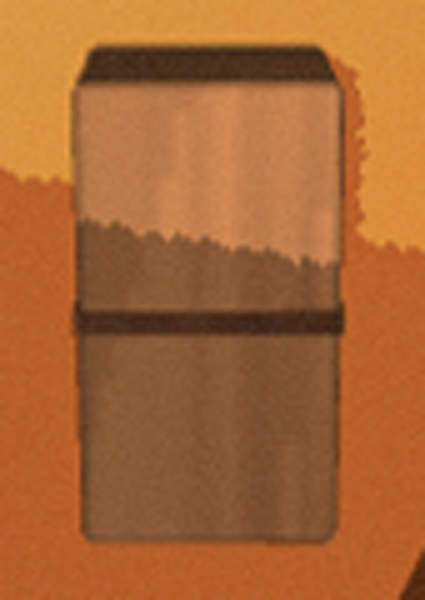

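Crop corners (76,82), (342,82), (84,541) and (338,541) become full-picture corners (295.2,176.4), (348.4,176.4), (296.8,268.2) and (347.6,268.2).

```bash
python3 - <<'E'
from clampm import *
from mv import rel
c=load('w1')
P=[onz(c,p,.055)*1000 for p in [(295.2,176.4),(348.4,176.4),(347.6,268.2),(296.8,268.2)]]
P=np.array(P)[:,:2]; print(P.round(1), [np.linalg.norm(P[i]-P[i-1]).round(1) for i in range(4)])
ce=P.mean(0); d=P[0]+P[1]-P[2]-P[3]; yaw=np.degrees(np.arctan2(-d[0],d[1])); print(ce,yaw)
rel(*ce,19,yaw)
E
```

```text
[[548.6 248.5]
 [584.7 271.5]
 [628.2 205.4]
 [591.3 181.8]] [np.float64(79.1), np.float64(42.8), np.float64(79.1), np.float64(43.8)]
[588.19666478 226.82243073] 32.98320913668127
now [586.1 225.8 201.7] yaw 32.56 q6 -0.22 w 0.698 F [-0.  -0.6  0.5] t 1.6
translation [-0.4, 2.4, 182.7] dr [-0.02, -0.03, -0.42]
```

Call:
{"op": "arm_command", "data": {"translation": [[-1, 2, 40], [-1, 2, 80], [-1, 2, 120], [-1, 2, 150], [-1, 2, 170], [-1, 2, 182], [-1, 2, 182], [-1, 2, 182]], "dr": [[0, 0, 0], [0, 0, 0], [0, 0, 0], [0, 0, 0], [0, 0, 0], [0, 0, 0], [0, 0, 0], [0, 0, 0]]}}

```text
time: 2.4
ee_pos: [0.5898, 0.2258, 0.0207]
ee_rot: [0.481, 0.877, 0.001, 0.001]
contact_force: [0.9, -0.7, 0.6]
width: 0.701
```

Call:
{"op": "arm_command", "data": {"translation": [[0, 0, 0], [0, 0, 0], [0, 0, 0], [0, 0, 0], [0, 0, 0], [0, 0, 0]], "dr": [[0, 0, 0], [0, 0, 0], [0, 0, 0], [0, 0, 0], [0, 0, 0], [0, 0, 0]], "jaw": -0.6, "force": 20}}

```text
time: 3.0
ee_pos: [0.59, 0.2252, 0.0207]
ee_rot: [0.481, 0.877, 0.001, 0.0]
contact_force: [-1.1, -0.2, 5.4]
width: 0.482
```

```bash
python3 - <<'E'
from mv import *
rel(588,226.5,19,32.8)
snap('wrist','w2')
E
```

```text
now [590.  225.2  20.7] yaw 32.47 q6 -0.22 w 0.482 F [-1.1 -0.2  5.4] t 3.0
translation [2.1, -1.0, 1.7] dr [0.09, 0.01, -0.33]
```

View pics/w2.png

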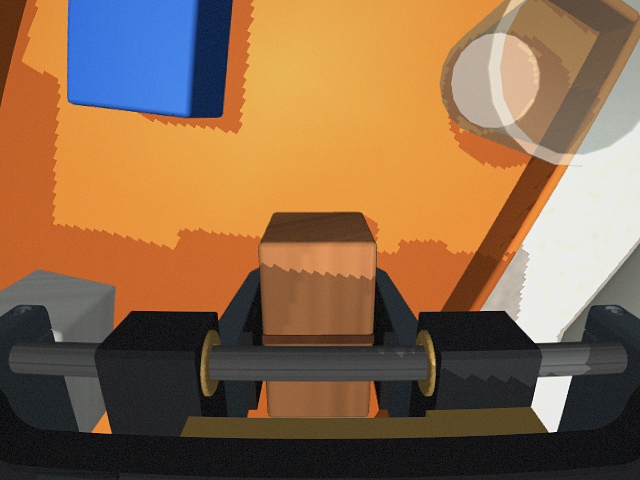

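The block is held: width 0.482 is 44 mm, with its front top edge at row 243 and the band at row 339. I lift, first working out its offset along the fingers.

```bash
python3 - <<'E'
from mv import *
c=load('w2'); s=arm.sense(); r=R.from_quat(s['ee_rot'])
for p in [(261,243),(376,243),(318,339),(266,416),(371,416)]:
    X=onz(c,p,.0555); print(p,np.round(r.inv().apply(X-s['ee_pos'])*1000,1))
rel(590,225.2,140,32.5)
E
```

```text
(261, 243) [ 41.9 -21.6 -34.9]
(376, 243) [ 41.9  20.1 -34.8]
(318, 339) [  2.1  -0.9 -34.8]
(266, 416) [-36.1 -23.2 -34.9]
(371, 416) [-36.1  21.8 -34.8]
now [590.  225.2  20.7] yaw 32.47 q6 -0.22 w 0.482 F [-1.   0.6  5.4] t 3.05
translation [-0.1, 0.2, -119.3] dr [0.09, 0.01, -0.03]
```

Call:
{"op": "arm_command", "data": {"translation": [[0, 0, -15], [0, 0, -40], [0, 0, -80], [0, 0, -120], [0, 0, -140], [0, 0, -140], [0, 0, -140]], "dr": [[0, 0, 0], [0, 0, 0], [0, 0, 0], [0, 0, 0], [0, 0, 0], [0, 0, 0], [0, 0, 0]]}}

```text
time: 3.75
ee_pos: [0.5887, 0.2248, 0.1585]
ee_rot: [0.481, 0.877, -0.001, -0.001]
contact_force: [-0.2, -0.2, -2.3]
width: 0.48
```

```bash
python3 - <<'E'
from mv import *
rel(508.7,-147.3,160,9.47)
E
```

```text
now [588.7 224.8 158.5] yaw 32.47 q6 -0.22 w 0.48 F [-0.2 -0.2 -2.3] t 3.75
translation [-270.9, -267.3, -1.1] dr [-0.09, -0.0, 23.0]
```

Call:
{"op": "arm_command", "data": {"translation": [[-30, -30, 0], [-62, -60, 0], [-95, -92, 0], [-130, -127, 0], [-165, -162, 0], [-200, -197, 0], [-235, -232, 0], [-260, -257, 0], [-271, -267, 0], [-271, -267, 0]], "dr": [[0, 0, 2], [0, 0, 5], [0, 0, 8], [0, 0, 11], [0, 0, 14], [0, 0, 17], [0, 0, 20], [0, 0, 22], [0, 0, 23], [0, 0, 23]]}}

```text
time: 4.75
ee_pos: [0.5085, -0.1481, 0.1577]
ee_rot: [0.647, 0.762, -0.001, -0.002]
contact_force: [0.1, 0.5, -1.9]
width: 0.481
```

Call:
{"op": "arm_command", "data": {"translation": [[0, 0, 0], [0, 0, 0]], "dr": [[0, 0, 0], [0, 0, 0]]}}

```text
time: 4.95
ee_pos: [0.5098, -0.1455, 0.1589]
ee_rot: [0.646, 0.764, 0.0, -0.001]
contact_force: [-0.2, -0.2, -1.0]
width: 0.484
```

```bash
python3 - <<'E'
from mv import *
c=snap('wrist','w3'); rel(508.7,-147.3,160,9.47)
cc=np.array([518.8,-207.4]); a=np.radians(9.47)
def C(x,y,z): return np.array([cc[0]+x*np.cos(a)-y*np.sin(a),cc[1]+x*np.sin(a)+y*np.cos(a),z])/1000
s=c['color'][:,:,::-1].copy()
for X in [(-90,168,12),(90,168,12),(-30,107,62),(30,107,62),(-30,15,62),(30,15,62)]: 
    print(X,proj(c,C(*X)).round(1)); cv2.circle(s,tuple(int(v) for v in proj(c,C(*X))),3,(255,0,255),-1)
cv2.imwrite('pics/w3b.png',s)
E
```

```text
now [ 509.9 -145.5  159.2] yaw 9.6 q6 -0.47 w 0.483 F [-0.3 -0.3 -1.6] t 5.0
translation [-1.6, -1.5, -0.8] dr [-0.03, -0.05, 0.13]
(-90, 168, 12) [201.7  90.5]
(90, 168, 12) [435.8  91.1]
(-30, 107, 62) [274.4 178.9]
(30, 107, 62) [362.6 179.2]
(-30, 15, 62) [278.1 301.6]
(30, 15, 62) [358.2 301.9]
```

View pics/w3b.png

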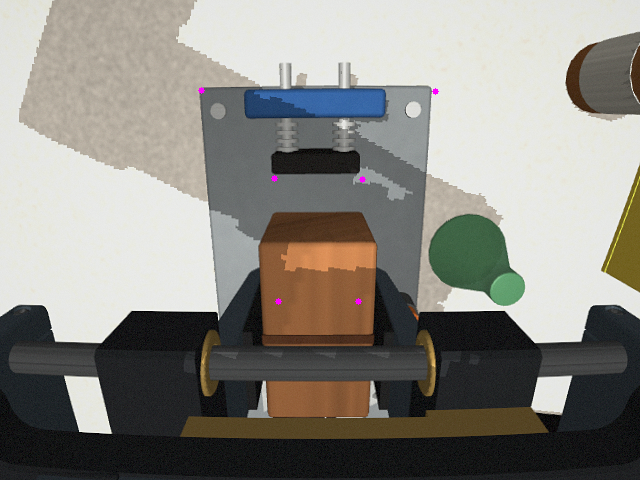

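The wrist view shows the pad's face edge at row ~173, columns 272-359, and plate corners at (201,88) and (432,87). This is shifted ~3 px from the prediction, the same bias as for the block.

```bash
python3 - <<'E'
from mv import *
c=load('w3'); im=c['color'][:,:,::-1]
cv2.imwrite('pics/w3z.png',cv2.resize(im[75:255,190:440],(800,576),interpolation=cv2.INTER_CUBIC))
E
```

```text
(no output)
```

View pics/w3z.png

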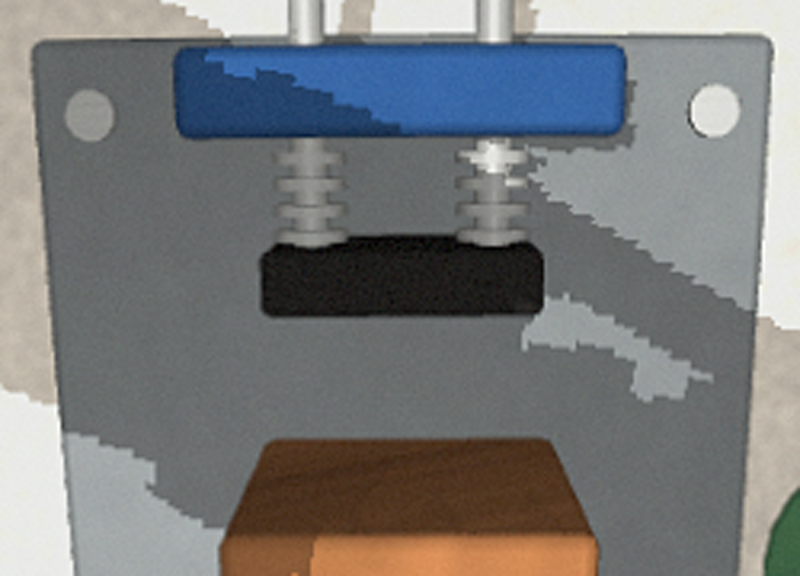

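```bash
python3 - <<'E'
from mv import *
c=load('w3'); s=arm.sense(); r=R.from_quat(s['ee_rot'])
for p,z in [((271.6,174.1),.062),((360,174.1),.062),((200.3,87.5),.012),((431.2,86.6),.012),((261,243),s['ee_pos'][2]+.0348),((376,243),s['ee_pos'][2]+.0348)]:
    X=onz(c,p,z); print(p,z,np.round(r.inv().apply(X-s['ee_pos'])*1000,1))
print(s['ee_pos'])
E
```

```text
(271.6, 174.1) 0.062 [ 47.7 -33.1  97.2]
(360, 174.1) 0.062 [47.7 26.9 97.2]
(200.3, 87.5) 0.012 [107.7 -92.  147.3]
(431.2, 86.6) 0.012 [108.4  85.2 147.2]
(261, 243) 0.1939599743657537 [ 41.3 -22.3 -34.8]
(376, 243) 0.1939599743657537 [ 41.3  19.4 -34.8]
[ 0.50987325 -0.14545448  0.15915997]
```

Measured from the wrist, the pad width is 60.0 mm and the pad-to-plate-edge distance 60.5 mm, both as they should be. The block's front clears the pad by about 6 mm, so along the clamp it is already centred; sideways it needs about -2 mm.

Call:
{"op": "arm_command", "data": {"translation": [[0, -2, 25], [0, -2, 55], [0, -2, 85], [0, -2, 105], [0, -2, 118], [0, -2, 125], [0, -2, 128], [0, -2, 128], [0, -2, 128]], "dr": [[0, 0, 0], [0, 0, 0], [0, 0, 0], [0, 0, 0], [0, 0, 0], [0, 0, 0], [0, 0, 0], [0, 0, 0], [0, 0, 0]]}}

```text
time: 5.9
ee_pos: [0.5084, -0.1472, 0.0323]
ee_rot: [0.646, 0.763, 0.0, 0.001]
contact_force: [-0.2, 0.7, -0.1]
width: 0.478
```

```bash
python3 - <<'E'
from mv import *
rel(508,-147.3,27.7,9.6)
c=snap('wrist','w4')
E
```

```text
now [ 508.4 -147.2   32.3] yaw 9.5 q6 -0.47 w 0.478 F [-0.2  0.7 -0.1] t 5.9
translation [-0.0, -0.4, 4.6] dr [0.09, 0.04, -0.1]
```

View pics/w4.png

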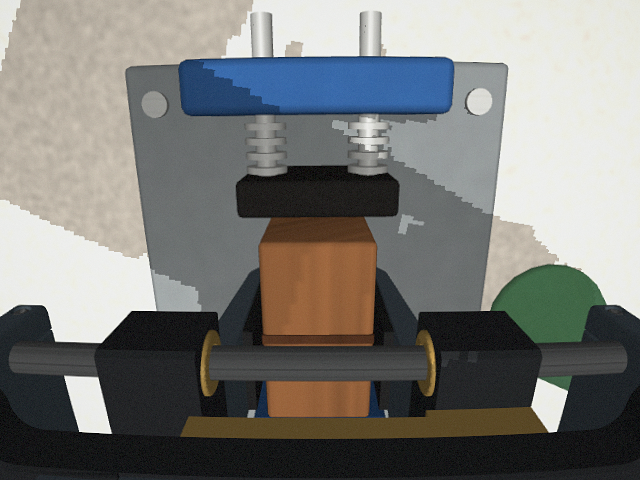

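The block is between the jaws: pad columns 237-398, block 261-376, both centred near 318, with a gap before the pad and the blue jaw visible behind. I lower it the rest of the way.

Call:
{"op": "arm_command", "data": {"translation": [[0, 0, 2], [0, 0, 4], [0, 0, 5], [0, 0, 5], [0, 0, 5]], "dr": [[0, 0, 0], [0, 0, 0], [0, 0, 0], [0, 0, 0], [0, 0, 0]]}}

```text
time: 6.45
ee_pos: [0.508, -0.1474, 0.0276]
ee_rot: [0.646, 0.763, 0.0, 0.0]
contact_force: [-1.3, 0.5, 5.8]
width: 0.484
```

Call:
{"op": "arm_command", "data": {"translation": [[0, 0, 0], [0, 0, 0], [0, 0, 0], [0, 0, 0], [0, 0, 0]], "dr": [[0, 0, 0], [0, 0, 0], [0, 0, 0], [0, 0, 0], [0, 0, 0]], "jaw": 0.4}}

```text
time: 6.95
ee_pos: [0.5077, -0.1472, 0.0265]
ee_rot: [0.646, 0.763, 0.0, -0.0]
contact_force: [-0.3, -0.8, 0.2]
width: 0.699
```

Call:
{"op": "arm_command", "data": {"translation": [[0, 0, -20], [0, 0, -60], [0, 0, -100], [0, 0, -140], [0, 0, -170], [0, 0, -170], [0, 0, -170]], "dr": [[0, 0, 0], [0, 0, 0], [0, 0, 0], [0, 0, 0], [0, 0, 0], [0, 0, 0], [0, 0, 0]]}}

```text
time: 7.65
ee_pos: [0.5076, -0.1472, 0.1967]
ee_rot: [0.646, 0.763, 0.0, 0.0]
contact_force: [-0.5, -0.7, -0.4]
width: 0.695
```

```bash
python3 - <<'E'
from mv import *
rel(530.3,-276.5,190,-49.7)
c=snap('wrist','w5')
E
```

```text
now [ 507.6 -147.2  196.7] yaw 9.48 q6 -0.47 w 0.695 F [-0.5 -0.7 -0.4] t 7.65
translation [-131.2, 1.1, 6.7] dr [0.04, -0.01, 59.18]
```

View pics/w5.png

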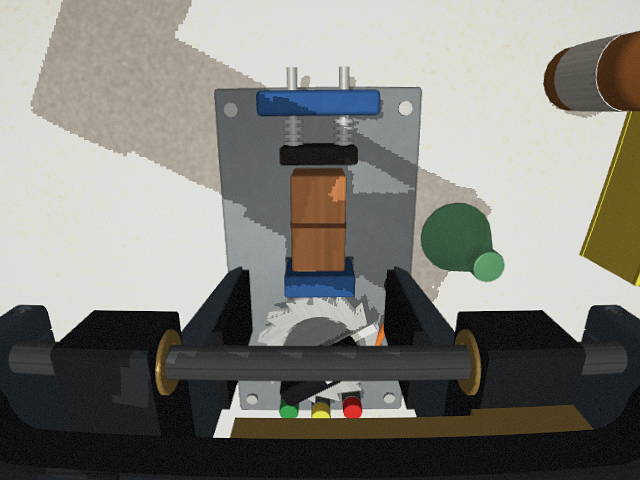

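The block stands on the plate between the jaws, at columns 291-346 against the pad's 280-357, with gaps front and back. I move over the knob.

Call:
{"op": "arm_command", "data": {"translation": [[-15, 0, 3], [-35, 0, 3], [-55, 0, 3], [-80, 0, 3], [-105, 0, 3], [-125, 1, 3], [-131, 1, 3], [-131, 1, 3], [-131, 1, 3], [-131, 1, 3]], "dr": [[0, 0, 8], [0, 0, 16], [0, 0, 24], [0, 0, 32], [0, 0, 40], [0, 0, 48], [0, 0, 55], [0, 0, 59], [0, 0, 59], [0, 0, 59]], "jaw": 0}}

```text
time: 8.7
ee_pos: [0.5296, -0.2759, 0.192]
ee_rot: [0.938, 0.347, -0.001, -0.001]
contact_force: [0.6, -0.6, -0.2]
width: 0.502
```

```bash
python3 - <<'E'
from mv import *
rel(530.3,-276.5,58,-49.7)
c=snap('wrist','w6'); print(proj(c,(.5303,-.2765,.091)))
im=c['color'][:,:,::-1]
snap('top','t6'); snap('side','s6')
E
```

```text
now [ 529.6 -275.9  192. ] yaw -49.43 q6 0.36 w 0.502 F [ 0.6 -0.6 -0.2] t 8.7
translation [0.2, 1.3, 134.0] dr [-0.17, 0.06, 0.27]
[321.84596895 236.41160777]
```

View pics/w6.png

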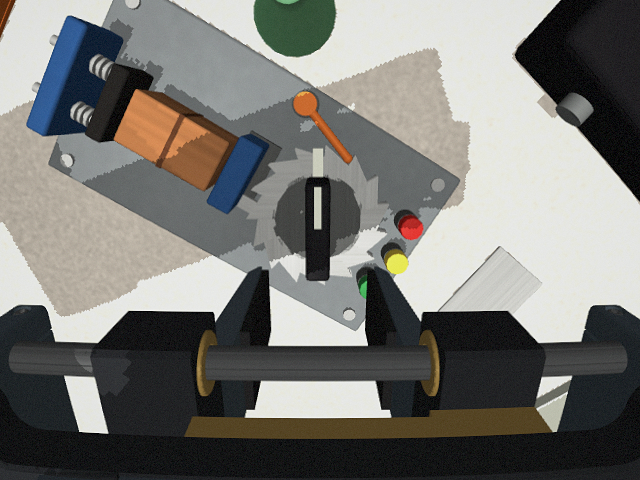

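View pics/s6.png

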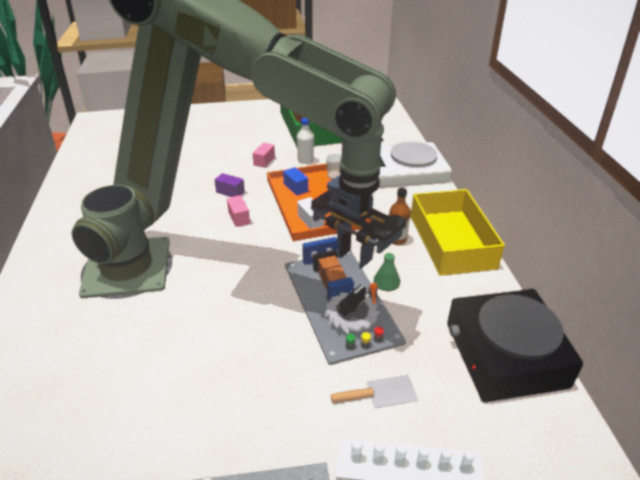

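The wrist view shows the bar upright at columns 306-330, rows 178-281, aligned with the tool's x. The pointer is at (318,160), with red at (410,228). I compute the axis and the angle to the marker.

```bash
python3 - <<'E'
from mv import *
c=load('w6'); s=arm.sense(); r=R.from_quat(s['ee_rot'])
im=c['color'][:,:,::-1]
cv2.imwrite('pics/w6z.png',cv2.resize(im[130:310,230:450],(733,600),interpolation=cv2.INTER_CUBIC))
def tl(p,z): 
    X=onz(c,p,z); return np.round(r.inv().apply(X-s['ee_pos'])*1000,1)
for p,z in [((306,178),.091),((330,178),.091),((306,281),.091),((329,281),.091),((318,150),.05)]: print(p,tl(p,z))
E
```

```text
(306, 178) [ 41.9 -10.4 102.1]
(330, 178) [ 42.    6.1 102. ]
(306, 281) [-35.  -11.  102.1]
(329, 281) [-35.    6.2 102.1]
(318, 150) [ 57.6  -2.2 143. ]
```

View pics/w6z.png

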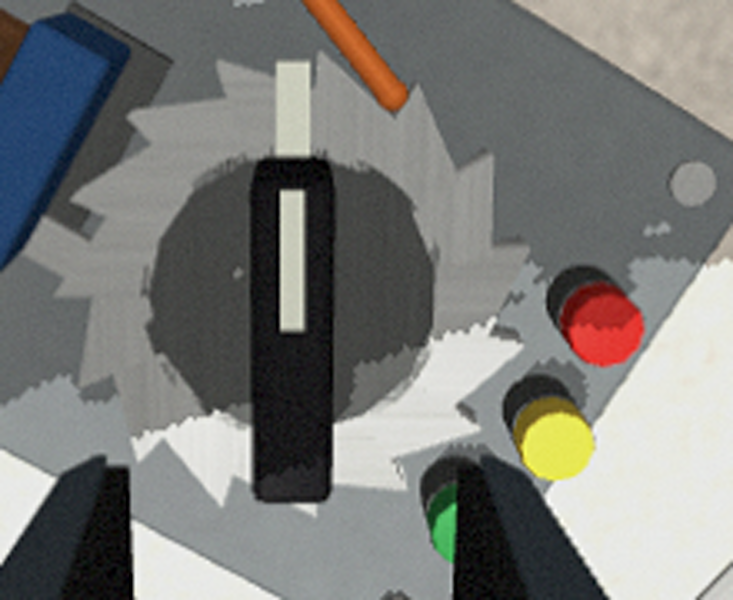

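```bash
python3 - <<'E'
from mv import *
c=load('w6'); s=arm.sense(); r=R.from_quat(s['ee_rot'])
def tl(p,z): 
    X=onz(c,p,z); return r.inv().apply(X-s['ee_pos'])*1000
ax=np.array([2.5,-2.3])
for n,q in [('red',(601,325)),('yel',(554,440))]:
    p=(230+q[0]/3.332,130+q[1]/3.333); v=tl(p,.044)[:2]-ax; print(n,p,v,np.linalg.norm(v),np.degrees(np.arctan2(v[1],v[0])))
rel(530.3,-276.5,58,-49.7)
E
```

```text
red (410.3721488595438, 227.50975097509752) [-9.13185667 77.87996797] 78.41352063307987 96.6877089271211
yel (396.2665066026411, 262.013201320132) [-40.13854062  67.81430042] 78.80280315118357 120.6208244722909
now [ 530.1 -275.9  193.1] yaw -49.46 q6 0.36 w 0.503 F [-0.2 -0.3  0.3] t 8.85
translation [-0.2, 0.7, 135.1] dr [-0.06, 0.02, 0.24]
```

Red lies 96.7° clockwise of the pointer, matching 96° (tooth at 1.676), and yellow is at 120.6°. I descend on the bar and grip.

Call:
{"op": "arm_command", "data": {"translation": [[1, -1, 40], [1, -1, 80], [1, -1, 110], [1, -1, 125], [1, -1, 132], [1, -1, 134], [1, -1, 134], [1, -1, 134]], "dr": [[0, 0, 0], [0, 0, 0], [0, 0, 0], [0, 0, 0], [0, 0, 0], [0, 0, 0], [0, 0, 0], [0, 0, 0]]}}

```text
time: 9.65
ee_pos: [0.5312, -0.2752, 0.0608]
ee_rot: [0.938, 0.346, 0.001, 0.001]
contact_force: [-0.5, 0.3, 0.2]
width: 0.501
```

Call:
{"op": "arm_command", "data": {"translation": [[0, 0, 0], [0, 0, 0], [0, 0, 0], [0, 0, 0], [0, 0, 0], [0, 0, 0]], "dr": [[0, 0, 0], [0, 0, 0], [0, 0, 0], [0, 0, 0], [0, 0, 0], [0, 0, 0]], "jaw": -1, "force": 20}}

```text
time: 10.25
ee_pos: [0.5303, -0.2747, 0.0598]
ee_rot: [0.938, 0.346, -0.0, -0.0]
contact_force: [-1.5, 1.7, 3.9]
width: 0.2
```

```bash
python3 - <<'E'
from mv import *
rel(530.3,-276.5,58,-49.7); print(arm.sense()['moment'],arm.sense()['contact_force'])
E
```

```text
now [ 530.3 -274.7   59.8] yaw -49.52 q6 0.37 w 0.2 F [-1.5  1.7  3.9] t 10.25
translation [-1.2, 1.4, 1.8] dr [-0.03, -0.0, 0.18]
[ 0.05972694  0.31786026 -0.05928635] [-1.51372406  1.6826431   3.90693734]
```

Gripped at 18 mm. I wind 40° first and check the forces.

Call:
{"op": "arm_command", "data": {"translation": [[0, 0, 0], [0, 0, 0], [0, 0, 0], [0, 0, 0], [0, 0, 0], [0, 0, 0], [0, 0, 0], [0, 0, 0]], "dr": [[0, 0, 5], [0, 0, 10], [0, 0, 15], [0, 0, 20], [0, 0, 25], [0, 0, 30], [0, 0, 35], [0, 0, 40]]}}

```text
time: 11.05
ee_pos: [0.53, -0.274, 0.0598]
ee_rot: [1.0, 0.003, -0.0, -0.001]
contact_force: [-1.3, 3.5, 4.4]
width: 0.197
```

```bash
python3 - <<'E'
from mv import *
rel(530.3,-274.7,59.8,-145.5-3); s=arm.sense(); print(s['moment'],s['contact_force'])
snap('wrist','w7')
E
```

```text
now [ 530.  -274.    59.8] yaw -89.7 q6 1.07 w 0.197 F [-1.3  3.5  4.4] t 11.05
translation [0.3, 0.7, 0.0] dr [-0.05, 0.09, 58.8]
[0.40617106 0.3013109  0.20938547] [-1.33924539  3.50214817  4.38885894]
```

View pics/w7.png

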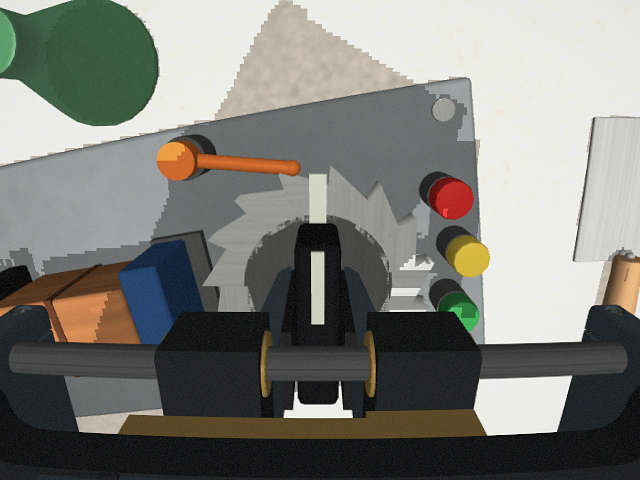

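Forces are small and the bar follows, with the pointer at (318,197) in line with it. I wind to 92° total, just short of the tooth.

Call:
{"op": "arm_command", "data": {"translation": [[0, 0, 0], [0, 0, 0], [0, 0, 0], [0, 0, 0], [0, 0, 0], [0, 0, 0], [0, 0, 0], [0, 0, 0], [0, 0, 0], [0, 0, 0]], "dr": [[0, 0, 6], [0, 0, 12], [0, 0, 18], [0, 0, 24], [0, 0, 30], [0, 0, 36], [0, 0, 42], [0, 0, 48], [0, 0, 52], [0, 0, 52]]}}

```text
time: 12.1
ee_pos: [0.5304, -0.2733, 0.0598]
ee_rot: [0.901, -0.434, -0.001, -0.001]
contact_force: [-1.2, 6.0, 4.6]
width: 0.195
```

```bash
python3 - <<'E'
from mv import *
rel(530.3,-274.7,59.8,-145.5-3); s=arm.sense(); print(s['moment'],s['contact_force'])
snap('wrist','w8')
E
```

```text
now [ 530.4 -273.3   59.8] yaw -141.5 q6 1.97 w 0.195 F [-1.2  6.   4.6] t 12.1
translation [1.1, 0.9, 0.0] dr [-0.07, 0.13, 7.0]
[0.82864506 0.18924006 0.09995005] [-1.20999332  6.02515389  4.59383286]
```

View pics/w8.png

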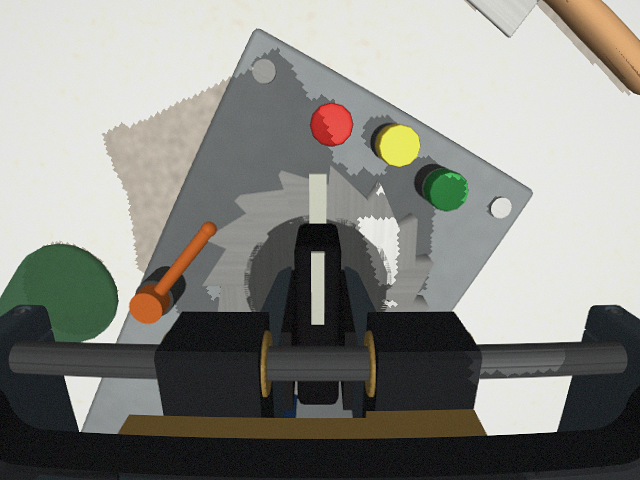

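The pointer (318,197) is now just short of the red marker (331,125), about 4° to go, and the pawl is riding the tooth. I turn 7° more, passing the tooth by 3°.

Call:
{"op": "arm_command", "data": {"translation": [[0, 0, 0], [0, 0, 0], [0, 0, 0], [0, 0, 0], [0, 0, 0], [0, 0, 0]], "dr": [[0, 0, 2], [0, 0, 4], [0, 0, 6], [0, 0, 7], [0, 0, 7], [0, 0, 7]]}}

```text
time: 12.75
ee_pos: [0.5305, -0.2732, 0.0598]
ee_rot: [0.873, -0.488, -0.001, -0.001]
contact_force: [-0.5, 7.1, 4.1]
width: 0.195
```

```bash
python3 - <<'E'
from mv import *
rel(530.3,-274.7,59.8,-145.5-3); s=arm.sense(); print(s['moment'],s['contact_force'])
a=load('w8')['color'];c=snap('wrist','w9')
cv2.imwrite('pics/w9z.png',cv2.resize(np.hstack([a[100:340,120:420],c['color'][100:340,120:420]])[:,:,::-1],(800,320)))
E
```

```text
now [ 530.5 -273.2   59.8] yaw -148.43 q6 2.09 w 0.195 F [-0.5  7.1  4.1] t 12.75
translation [1.2, 0.9, 0.0] dr [-0.07, 0.13, 0.07]
[0.88923147 0.21228708 0.12166089] [-0.46089443  7.10205079  4.13248622]
```

View pics/w9z.png

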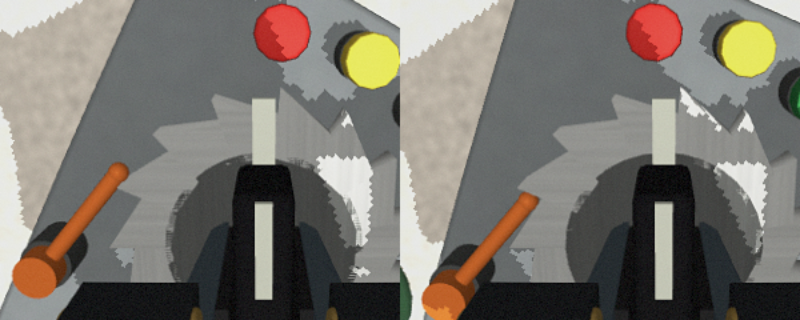

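The right picture (after) shows the pawl tip dropped into the notch behind a tooth and the pointer aimed at red. I let go by opening moderately, then rise straight up.

Call:
{"op": "arm_command", "data": {"translation": [[0, 0, 0], [0, 0, 0], [0, 0, 0], [0, 0, 0], [0, 0, 0]], "dr": [[0, 0, 0], [0, 0, 0], [0, 0, 0], [0, 0, 0], [0, 0, 0]], "jaw": 0}}

```text
time: 13.3
ee_pos: [0.5304, -0.2751, 0.0595]
ee_rot: [0.872, -0.489, -0.0, 0.0]
contact_force: [-0.4, -0.0, 0.0]
width: 0.502
```

Call:
{"op": "arm_command", "data": {"translation": [[0, 0, -20], [0, 0, -50], [0, 0, -90], [0, 0, -130], [0, 0, -160], [0, 0, -160], [0, 0, -160]], "dr": [[0, 0, 0], [0, 0, 0], [0, 0, 0], [0, 0, 0], [0, 0, 0], [0, 0, 0], [0, 0, 0]]}}

```text
time: 14.0
ee_pos: [0.5304, -0.275, 0.22]
ee_rot: [0.872, -0.489, 0.001, -0.0]
contact_force: [0.1, 0.5, -0.1]
width: 0.502
```

```bash
python3 - <<'E'
from mv import *
c=snap('wrist','w10'); snap('side','s10'); rel(508,-147,215,9.5)
E
```

```text
now [ 529.6 -274.5  218.1] yaw -148.52 q6 2.09 w 0.504 F [ 0.2 -0.7  0.2] t 14.1
translation [-120.0, -48.2, 3.3] dr [-0.18, 0.15, -158.02]
```

View pics/w10.png

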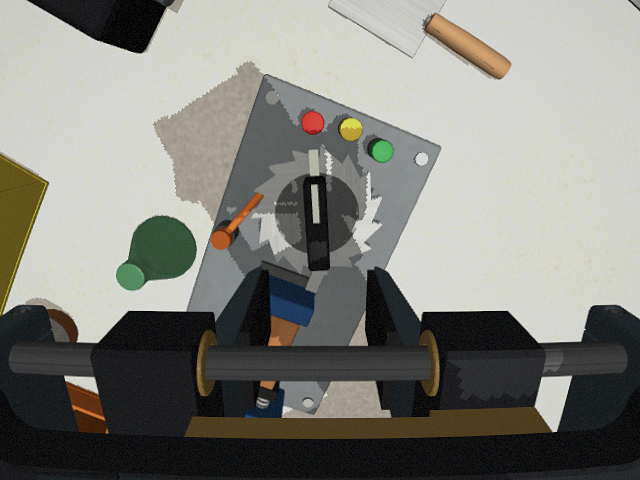

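The wheel rested back about 3° on the tooth; the pointer (313,160) aims at red (313,122), yellow at (350,129). I go back over the block to check its seat.

Call:
{"op": "arm_command", "data": {"translation": [[-10, -4, 0], [-20, -8, 0], [-30, -12, 0], [-40, -16, 0], [-50, -20, 0], [-60, -24, 0], [-70, -28, 0], [-80, -32, 0], [-90, -36, 0], [-100, -40, 0]], "dr": [[0, 0, -8], [0, 0, -16], [0, 0, -24], [0, 0, -32], [0, 0, -40], [0, 0, -48], [0, 0, -56], [0, 0, -64], [0, 0, -72], [0, 0, -80]]}}

```text
time: 15.1
ee_pos: [0.5114, -0.168, 0.2178]
ee_rot: [0.982, 0.189, -0.002, -0.001]
contact_force: [0.5, -0.8, -0.5]
width: 0.498
```

Call:
{"op": "arm_command", "data": {"translation": [[0, 0, 0], [0, 0, 0], [0, 0, 0], [0, 0, 0], [0, 0, 0], [0, 0, 0], [0, 0, 0], [0, 0, 0], [0, 0, 0], [0, 0, 0]], "dr": [[0, 0, -8], [0, 0, -16], [0, 0, -24], [0, 0, -32], [0, 0, -40], [0, 0, -48], [0, 0, -56], [0, 0, -64], [0, 0, -72], [0, 0, -78]]}}

```text
time: 16.1
ee_pos: [0.5114, -0.1685, 0.2177]
ee_rot: [0.644, 0.765, -0.001, -0.002]
contact_force: [0.1, -0.9, -0.1]
width: 0.504
```

```bash
python3 - <<'E'
from mv import *
c=snap('wrist','w11'); rel(508,-147,215,9.5)
E
```

```text
now [ 511.4 -168.5  217.8] yaw 9.89 q6 -0.51 w 0.498 F [-0.1  0.7 -0.4] t 16.15
translation [21.7, 0.3, 2.8] dr [-0.19, -0.1, 0.39]
```

View pics/w11.png

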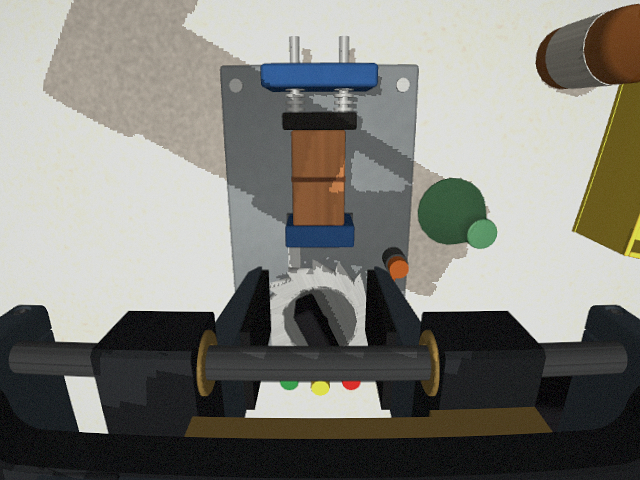

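The block (columns 292-345, rows 130-226) sits square between the blue jaw and the pad (columns 282-356), touching both, with the springs visibly compressed. One numeric check of pad travel and pointer angle before handing in.

```bash
python3 - <<'E'
from mv import *
c=load('w11'); s=arm.sense(); r=R.from_quat(s['ee_rot'])
for n,p,z in [('pad',(318,129.5),.062),('wall',(319,90),.07),('plate',(320,66),.012),('block l',(292,178),.062),('block r',(345,178),.062),('pad l',(282,129),.062),('pad r',(356,129),.062)]: print(n,(r.inv().apply(onz(c,p,z)-s['ee_pos'])*1000).round(1))
# pointer/red from w10
c=load('w10'); P=np.array(c['pose'])
a=onz(c,(318.5,270),.091); b=onz(c,(314,178),.091); red=onz(c,(312.7,122.5),.044); yel=onz(c,(350.3,129),.044)
ax=(a+b)/2; an=lambda v: np.degrees(np.arctan2(v[1],v[0]))
print('bar',an(b-a),'red',an(red-ax),'yel',an(yel-ax), np.linalg.norm((red-ax)[:2]))
E
```

```text
pad [ 75.3  -1.2 155.9]
wall [105.1  -0.4 148. ]
plate [129.3   0.6 206. ]
block l [ 36.2 -22.9 155.9]
block r [ 36.1  21.1 155.8]
pad l [ 75.8 -30.2 156. ]
pad r [ 75.7  29.3 155.8]
bar -55.85361284764321 red -56.16335929156218 yel -80.20808726333465 0.07789233522065726
```

View pics/s10.png

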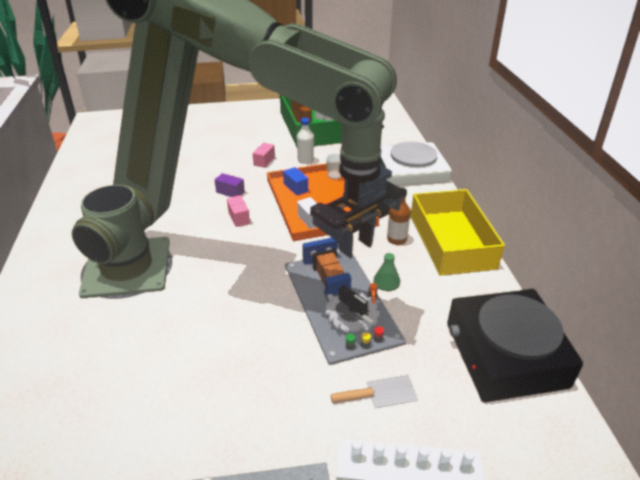

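All checks agree: the pad has travelled about 6 mm, the pointer is within 0.3° of red, the block is about 0.5 mm off the centre line, and the side view shows everything else undisturbed. Handing in.

```bash
python3 -c "
from rig import arm
print(arm.finish_job(), arm.sense()['time'])"
```

```text
the job is handed in; nothing more can be done
the job is handed in; nothing more can be done
```

I took the wooden block out of the tray and stood it on the clamp between the jaws. Then I wound the knob about 99° clockwise and let the wheel settle back onto the 96° tooth at the red marker. The job was handed in at about 16 s with the gripper open and clear of everything; no verdict was reported.

**Last checks**
- **Pointer:** within 0.3° of the red marker. The yellow one is 24° further on, and in the picture taken just before I let go the pawl had dropped.
- **Block:** square in the picture, about 0.5 mm off the clamp's centre line.
- **Sprung jaw:** pressed in about 6 mm. The geometry predicts 4.8 mm and 3 mm was needed.
- **Other objects:** those visible in the last side picture had not moved. The arm hid part of the tray, so the jar there was not rechecked.

**Disagreements along the way**
- **Cameras:** the top and wrist views differed by about 3 mm. I avoided this by measuring both the block and the clamp from the wrist camera.
- **Block outline:** the first one found by colour came out the wrong size, so I discarded it and read the corners from a close crop.

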